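# Right the toppled camera stand, set its mast to the mark and flip the cam lever shut

## Robot

A 6-joint arm with a two-finger parallel gripper is mounted at the origin on the work surface. World frame = base frame: x ahead of the robot, y to its left, z up, the work surface at z = 0. Lengths are in m, angles in degrees, forces in N, time in s.
With the tool pointing down it reaches from about 0.4 to 0.825 m from the base axis. Payload 7 kg.
Tool frame: the origin (TCP) lies on the front face of the gripper's body, between the roots of the fingers; the fingertips stand 66 mm ahead of it and the grasp point (between the pads) lies 47 mm ahead of it; z points along the fingers, y is the line along which they close (so a half turn about z gives the same grasp; the last joint's range is limited). The gripper opens to 88 mm and grips with 3 to 60 N. Pads are 19 mm wide; open, the fingers measure 130 mm over their backs; the gripper's body (78 mm by 193 mm) begins 47 mm behind the grasp point.
Start: joints at [91.564, 20.546, 0.682, 0, -70.136, -16.507], TCP at [0.174, 0.652, 0.292] pointing down, gripper open.
Joint ranges: [-176.03, 176.03], [-82.01, 121.73], [-58.28, 71.71], [-173.87, 95.51], [-174.79, -0.11], [-173.66, 173.66]. Speed limits (degrees/s): [136.94, 136.94, 172.46, 180, 180, 180].

## Interface

Orientations are given as [roll, pitch, yaw] about the fixed x, y, z axes, in that order (R = Rz(yaw) Ry(pitch) Rx(roll)).
In Python, from plant import ctrl gives the robot as it stands.
- The arm moves only by the tool send_rows, never from a script. Its argument "deltas" is a list of rows, each a list of 2 entries, a list of its own where there are three numbers: the shift along the tool's x, y, z each as a share of 800 mm, from -1 to 1, then the turn about the tool's z as a share of 90 degrees, from -1 to 1. A call has exactly 5 rows; each row is the pose to reach, as a shift and turn from the pose commanded when the call began, along the tool's axes at that moment; what a row does not reach only later rows make up. A row lasts 1/12 s, in which the tool goes at most 41.7 mm and 7.16 degrees, less where a joint would pass 70% of its speed; a pose out of reach is approached as far as the arm can. A call with a number of a shift or a turn outside -1 to 1 is refused whole. A call with a gripper value outside its range is refused whole. "gripper" is the opening, from 0 (shut) to 1 (fully open), set as the call begins (left out, the last holds). The fingers move at their own pace and stop on an object; the grip force is fixed at half the most. Time passes only in rows, so rows that repeat a pose let the fingers close, or fill a call up. It gives the time, the measured TCP pose, the force, the opening and the grip force at its end, in the units of the state.
- ctrl.get_obs(): the state, without advancing time (a new reading comes with each control period).
- ctrl.snapshot(name): name is "side" or "top" or "wrist"; returns a dict with "color" (420x560x3 uint8, red, green, blue), "vertical_fov" (degrees; the focal length in pixels is half the picture's height over the tangent of half this angle, whatever the lens; pixels are square), "cx", "cy" (the principal point, pixels), "rvec" (rotation vector, rad) and "tvec" (3), from world to camera coordinates, as OpenCV has them. Camera axes: x right, y down, z forward; pixel columns grow to the right and rows downward; lengths in m; the calibration is good to about 2 mm. A picture is of the moment at which its call begins. There is no depth.
- ctrl.close_job(): hands the job in; it is judged then, once.
Trained networks look in a picture, given as the dict that the camera call returned (one of the last four; its "shot" number tells which), for a name from the list of things; names that differ only in an ending like _2 or _b are one class to them, and where a whole thing is asked for, a point or a joint stands for the part that bears it (a point fixed in the world has none). Each returns a list of dicts, best first, with "conf" (0 to 1); they miss things now and then, are a little off and sometimes report something else, mostly with a low value. They report only what shows in the picture. A call takes as long as a camera call.
- ctrl.boxes_of(picture, thing): "xy" ([column, row] as shares, 0 to 1, of the picture: columns of its width, rows of its height, amid what is visible of it).
- ctrl.cut_out(picture, thing): "pixels" (420x560 bool, what is visible of it) and "xy" ([column, row] as shares, 0 to 1, of the picture: columns of its width, rows of its height, amid what is visible of it).
The state is a dict: "clock": time; "joint_pos": joint angles; "qvel": joint speeds; "tau": joint torques, N m; "tool_pos": TCP position; "orientation": TCP orientation; "force": force on the tool from outside, world axes, zero at the start; "moment": the same for the moment, N m; "opening": finger opening in m; "gripper_force": force on a finger pad.
Only numpy, scipy, OpenCV 4.12 (cv2) and the standard library are available. Lean on these libraries where they do the work, as an engineer would, in place of code of your own. Each camera call takes 0.05 s, during which the arm holds its last target. There are 200 camera calls.

## Task

The little camera stand has been knocked over: stand it up on its foot again, easing it down rather than letting it crash. With the lever still open, slide the mast down until the lower edge of its black length band is level with the top of the clamp collar; then, holding the mast there, swing the flip lever shut, flat along the mast. Finish with the gripper still holding mast and shut lever squeezed together on the standing stand - do not let go - and leave the other things on the table where they are.

Things in the scene. Friction and masses are not known exactly. Their poses are not given: they have to be found in the camera images.
- stand: toppled camera stand, loose, 0.83 kg. Origin: centre of the underside of its foot, a dark steel slab 105 (own x) x 120 (own y) x 10 mm; own z up the column, own y to the lever's side. It starts fallen to its own +x, away from the robot (yaw within 0.5 rad), lying on the foot's far edge (own x = 52.5 mm) and the head's rim, column sloping down about 12 degrees to the head
- tube_grip (a point): point on the stand's axis midway up the bare lower tube, 56 mm above the foot's underside (axes as stand). The aluminium tube is 26 mm across, from 18 to 80 mm above the underside. The stand's centre of mass is only about 25 mm up, so it tips upright by itself once it leans less than about 60 degrees
- collar_top (a point): centre of the clamp collar's top face, 106 mm above the foot's underside (axes as stand). The black collar is 30 mm across and 26 mm high; the sliding mast comes out of it
- mast (a joint): length of bare mast showing between the collar's top face and the underside of the mast's head, in m (0 to 0.080); starts at 0.060 to 0.074. 0.030 is the marked length. The bushing's drag (4 N) holds the mast where it is left while the lever is open
- mark (a point): lower edge of the black band 3 mm high printed round the mast, on the mast's axis, 30 mm below the underside of the head (axes as stand). At the right length it lies at collar_top
- head (a point): centre of the top of the mast's head: a black disc 28 mm across and 8 mm thick, with a screw stud 6 mm across and 6 mm high on it. The aluminium mast below it is a round tube 18 mm across
- lever (a joint): angle of the flip lever in rad: 0 shut (blade upright, flat along the mast), grows as it opens outward to the stand's own +y, up to 1.3; starts half open at 0.40 to 0.60. Light friction (0.08 N m) holds it where it is left; over the last 0.2 rad its cam bears on the mast, draws it down about 1 mm and clamps it, which takes about 10 N at the blade
- lever_tip (a point): free end of the lever blade, own z along the blade, which is 18 mm wide (own x), 5 mm thick, 42 mm long. Its pin lies along the stand's own x, 18 mm to +y of the axis, 92 mm above the foot's underside. Shut, the blade fills y = 15.5 to 20.5 mm and ends 28 mm above the collar's top: blade and mast together are 29.5 mm wide there (y = -9 to 20.5 mm)
- mug: blue enamel mug, 82 mm across, 88 mm high, handle at its own +y; origin at the centre of its underside; a bystander
- pepper_mill: turned beechwood pepper mill, 56 mm across, 184 mm high; origin at the centre of its underside; a bystander
- glass_jar: small empty glass jar, 68 mm across, 85 mm high; origin at the centre of its underside; a bystander
- tea_tin: round tea tin, 72 mm across, 105 mm high; origin at the centre of its underside; a bystander
- flashlight: aluminium flashlight standing on its head, 46 mm across, 137 mm high, rubber button in its side and tail; origin at the centre of its underside; a bystander
- recipe_box: grey plastic recipe box with clip-on lid, 106 x 156 mm, 105 mm high; origin at the centre of its underside; a bystander
- salt_bowl: white salt bowl, 84 mm across, 45 mm high; origin at the centre of its underside; a bystander

How it is judged:
By the outcome, as a careful person would: the job done as asked, in the order asked, and still so for the second after the job is handed in, while the arm keeps its last pose, push and grip.
It also fails if it takes over 72 s, if anything falls off the work surface, if the arm or the gripper's body presses on something with over 40 N, if the wrist force passes 120 N, or if a joint passes its speed limit or range.

## Working session

There is one attempt and no reset: what is moved stays moved. The work goes in short steps, Python scripts to look and compute and a tool call to move; the robot and the scene stay as the last step left them, time stands still between calls to the robot, and variables do not carry over. Pictures are saved under pics/ and viewed, at most 10 in all, crops included, and the job is handed in when it is done.

Besides the shell and the picture viewer there is one more tool, called after "Emit:" as name(argument=value, ...), one argument or row to a line, values as JSON. send_rows: Moves the arm, as the interface text tells. Shift numbers are shares of 800 mm and turn numbers shares of 90 degrees, none past 1 either way. Its arguments: {"type":"object","properties":{"deltas":{"type":"array","items":{"type":"array"}},"gripper":{"type":"number"}},"required":["deltas"]}

```bash
ls; mkdir -p pics
cat > h.py <<'E'
import numpy as np, cv2
from plant import ctrl
from scipy.spatial.transform import Rotation as Ro
def cam(s):
    f=210/np.tan(np.radians(s["vertical_fov"])/2)
    K=np.array([[f,0,s["cx"]],[0,f,s["cy"]],[0,0,1]]); R=cv2.Rodrigues(np.array(s["rvec"],float))[0]
    return K,R,np.array(s["tvec"],float).ravel()
def ray(s,uv):
    K,R,t=cam(s); d=R.T@np.linalg.solve(K,[uv[0],uv[1],1]); return -R.T@t,d
def atz(s,uv,z):
    o,d=ray(s,uv); return o+d*(z-o[2])/d[2]
def proj(s,P):
    K,R,t=cam(s); p=(K@(R@np.atleast_2d(P).T+t[:,None])).T; return p[:,:2]/p[:,2:]
def tri(obs):
    A=0;b=0
    for s,uv in obs:
        o,d=ray(s,uv); d=d/np.linalg.norm(d); M=np.eye(3)-np.outer(d,d); A=A+M; b=b+M@o
    return np.linalg.solve(A,b)
def px(d): return np.array(d["xy"])*[560,420]
def save(s,n,crop=None,k=1):
    im=s["color"][:,:,::-1]
    if crop: a,b,c,d=crop; im=im[b:d,a:c]
    cv2.imwrite("pics/"+n,cv2.resize(im,None,fx=k,fy=k,interpolation=cv2.INTER_CUBIC))
E
python3 - <<'E'
from h import *
o=ctrl.get_obs(); print(o)
S={n:ctrl.snapshot(n) for n in("side","top","wrist")}
for n,s in S.items():
    K,R,t=cam(s); print(n,K[0,0],s["cx"],s["cy"],"pos",-R.T@t,"fwd",R[2],"right",R[0])
cv2.imwrite("pics/a.png",cv2.resize(np.hstack([S["side"]["color"],S["top"]["color"]])[:,:,::-1],(800,300)))
save(S["top"],"top.png",k=1.4)
for th in["stand","tube_grip","collar_top","mark","head","lever_tip","mug","pepper_mill","glass_jar","tea_tin","flashlight","recipe_box","salt_bowl"]:
    for n in("side","top"):
        r=ctrl.boxes_of(S[n],th)[:2]; print(th,n,[(px(d).round(1).tolist(),round(d["conf"],2)) for d in r], [atz(S[n],px(d),.05).round(3).tolist() for d in r[:1]])
E
```

```text
pics
{'clock': 0.0, 'joint_pos': array([ 9.15649296e+01,  2.05899686e+01,  6.33915893e-01, -2.10772039e-02,
       -7.01374432e+01, -1.65085921e+01]), 'qvel': array([-0.05865467, -0.06319528,  0.01552987, -0.09361906, -0.05601486,
       -0.11645701]), 'tau': array([-1.19388413e-03, -5.82722390e+01,  2.93061054e+01,  6.99684530e+00,
        7.01167941e-03, -1.68958773e-04]), 'tool_pos': array([0.17395647, 0.65179223, 0.29123724]), 'orientation': array([ 1.79904727e+02, -7.57312342e-03, -1.49508337e+01]), 'force': array([-0.33062553, -0.23449392,  0.32630345]), 'moment': array([-0.00909555, -0.01996285, -0.01823524]), 'gripper_force': 0.0, 'opening': 0.0876012354850231}
side 444.31115283496985 272.91321939513483 209.77790489907144 pos [ 0.00885    -0.63873823  0.72526736] fwd [ 0.5257962   0.59471971 -0.60815032] right [ 0.75925034 -0.65048142  0.02031871]
top 528.5401024646796 287.19703824746114 206.97597560045756 pos [ 0.50242705 -0.0133083   1.28563077] fwd [ 0.04505789  0.0108331  -0.99892564] right [-0.01206737 -0.99986234 -0.01138757]
wrist 347.69080939589537 280.18741482177785 
[... 1118 characters left out ...]
168.2, 132.2], 0.78)] [[0.738, 0.279, 0.05]]
glass_jar side [([180.4, 171.6], 0.9)] [[0.506, 0.318, 0.05]]
glass_jar top [([146.0, 225.1], 0.93), ([423.8, 134.1], 0.67)] [[0.52, 0.332, 0.05]]
tea_tin side [([222.2, 155.7], 0.69)] [[0.647, 0.316, 0.05]]
tea_tin top [([160.4, 171.7], 0.71), ([287.4, 132.8], 0.17)] [[0.645, 0.298, 0.05]]
flashlight side [([382.6, 278.5], 0.87)] [[0.617, -0.303, 0.05]]
flashlight top [([418.6, 178.4], 0.58)] [[0.621, -0.308, 0.05]]
recipe_box side [([349.3, 347.1], 0.78)] [[0.436, -0.371, 0.05]]
recipe_box top [([457.2, 260.2], 0.77)] [[0.43, -0.393, 0.05]]
salt_bowl side [([423.3, 268.0], 0.79), ([131.9, 171.9], 0.44)] [[0.71, -0.339, 0.05]]
salt_bowl top [] []
```

Run:
```python
from h import *
s=ctrl.snapshot("side"); t=ctrl.snapshot("top")
a=s["color"][150:270,210:360]; b=t["color"][110:230,210:360]
im=np.vstack([cv2.resize(x,(750,600)) for x in(a,b)])[:,:,::-1]
cv2.imwrite("pics/b.png",cv2.resize(np.hstack([cv2.resize(x,(400,320),interpolation=cv2.INTER_CUBIC) for x in (a,b)])[:,:,::-1],(800,320)))
```

```text
(no output)
```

View pics/a.png

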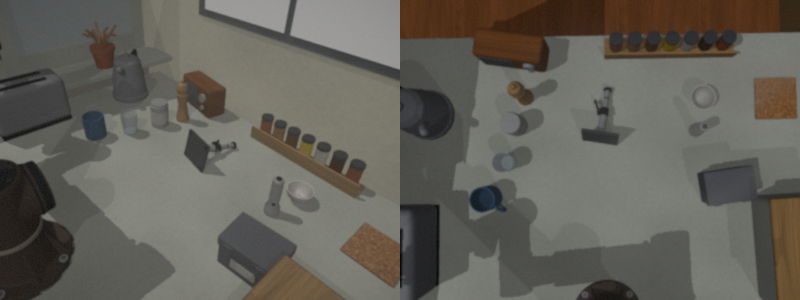

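View pics/b.png

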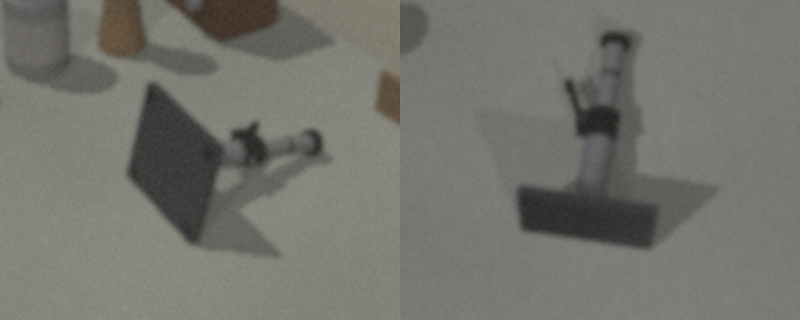

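The stand lies with its foot towards the robot and its head away. Its yaw is about -8°, the lever is on the +y side, and the head is near (0.73, 0.0). I'm moving above it.

Emit:
send_rows(
  deltas=[
    [[0.034,0.0245,0],0],
    [[0.068,0.049,0],0],
    [[0.102,0.0735,0],0],
    [[0.136,0.098,0],0],
    [[0.17,0.1225,0],0],
  ],
)

```text
clock: 1.97
tool_pos: [0.2809, 0.5211, 0.2923]
orientation: [-180.0, -0.0, -14.9]
force: [0.5, 0.7, 0.4]
opening: 0.0877
gripper_force: 0.0
```

Emit:
send_rows(
  deltas=[
    [[0.034,0.0245,0],0],
    [[0.068,0.049,0],0],
    [[0.102,0.0735,0],0],
    [[0.136,0.098,0],0],
    [[0.17,0.1225,0],0],
  ],
)

```text
clock: 2.38
tool_pos: [0.3871, 0.3912, 0.2925]
orientation: [-180.0, -0.0, -14.9]
force: [0.4, -0.1, -1.0]
opening: 0.0876
gripper_force: 0.0
```

Emit:
send_rows(
  deltas=[
    [[0.034,0.0245,0],0],
    [[0.068,0.049,0],0],
    [[0.102,0.0735,0],0],
    [[0.136,0.098,0],0],
    [[0.17,0.1225,0],0],
  ],
)

```text
clock: 2.8
tool_pos: [0.4933, 0.2615, 0.2925]
orientation: [-180.0, -0.0, -14.9]
force: [1.2, 0.3, -0.2]
opening: 0.0873
gripper_force: 0.0
```

Emit:
send_rows(
  deltas=[
    [[0.034,0.0245,0],0],
    [[0.068,0.049,0],0],
    [[0.102,0.0735,0],0],
    [[0.136,0.098,0],0],
    [[0.17,0.1225,0],0],
  ],
)

```text
clock: 3.22
tool_pos: [0.5995, 0.1317, 0.2924]
orientation: [-180.0, -0.0, -14.9]
force: [0.7, 0.8, -0.5]
opening: 0.0876
gripper_force: 0.0
```

Emit:
send_rows(
  deltas=[
    [[0.034,0.0245,0],0],
    [[0.068,0.049,0],-0.03],
    [[0.102,0.0735,0],-0.05],
    [[0.136,0.098,0],-0.078],
    [[0.16,0.1225,0],-0.078],
  ],
)

```text
clock: 3.63
tool_pos: [0.6985, 0.0037, 0.2917]
orientation: [180.0, 0.0, -7.8]
force: [-0.3, 0.0, 1.3]
opening: 0.0876
gripper_force: 0.0
```

Run:
```python
from h import *
import pickle
s=ctrl.snapshot("wrist"); t=ctrl.snapshot("top")
o=ctrl.get_obs(); print(o["tool_pos"],o["orientation"],o["clock"])
pickle.dump((s,t),open("p1.pkl","wb"))
save(s,"w1.png",k=1.4)
```

```text
[0.69842654 0.00183446 0.29099793] [ 1.79936138e+02  5.69900053e-02 -8.13026797e+00] 3.7333
```

View pics/w1.png

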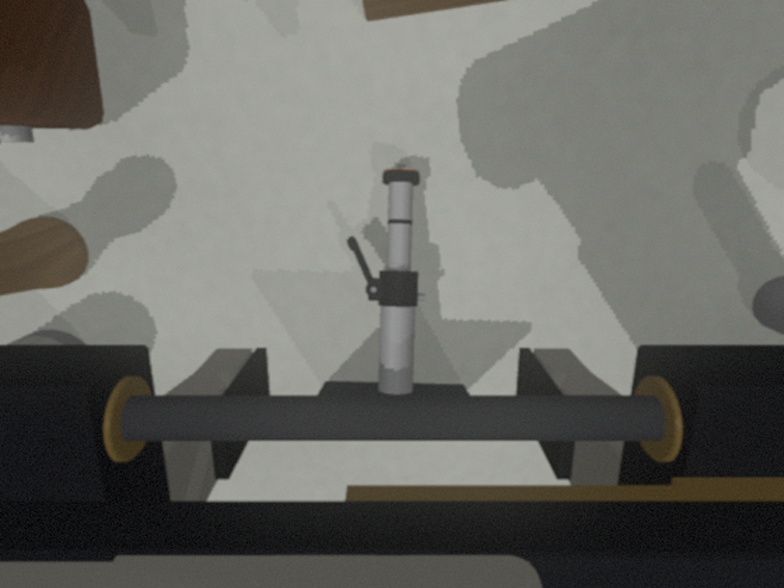

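The wrist view shows, in saved-PNG pixels, the head at (401,178), the band at (400,221), the collar at (398,271–305) and the lever opening left to (351,241). I'm fitting the stand's pose to these.

```bash
cat >> h.py <<'E'
def fallen(p,pts):
    ex,ey,ps,L=p; d=np.arctan2(.0525-.014,.114+L)
    c,s=np.cos(ps),np.sin(ps)
    ax=np.array([c*np.cos(d),s*np.cos(d),-np.sin(d)]); X=np.array([-c*np.sin(d),-s*np.sin(d),-np.cos(d)]); Y=np.array([-s,c,0])
    return np.array([[ex,ey,0]+X*(x-.0525)+Y*y+ax*(z+k*L) for x,y,z,k in pts]),d
E
python3 - <<'E'
from h import *
import pickle
from scipy.optimize import least_squares
s,t=pickle.load(open("p1.pkl","rb"))
pts=[(-.014,0,.106,1),(-.009,0,.076,1),(-.015,0,.106,0),(-.015,0,.080,0),(-.013,0,.025,0)]
uv=np.array([(401,184.5),(400,223),(398.5,270.5),(398.5,304.5),(396,380)])/1.4
w=np.array([[1,1]]*4+[[1,0]])
f=lambda p:((proj(s,fallen(p,pts)[0])-uv)*w).ravel()
r=least_squares(f,[.55,0,-.14,.067]); print(r.x,np.degrees(r.x[2]),(r.fun).round(2))
L=r.x[3]
P,d=fallen(r.x,[(0,0,.106-.015,1),(0,0,.114,1),(0,0,.106,0),(-.0,0,0,0)])
print(np.degrees(d),P.round(4))
# check top view: head, lever tip
tp=proj(t,P); print(tp.round(1))
tip=ray(s,np.array([351,241])/1.4)
# lever angle: tip at y=18+42 sin, z=92+42cos, x~-9..9
for a in(.4,.5,.6):
    q=fallen(r.x,[(-.009,.018+.042*np.sin(a),.092+.042*np.cos(a),0)])[0]; print(a,(proj(s,q)*1.4).round(1))
h=ctrl.boxes_of(ctrl.snapshot("top"),"head"); print([px(x).round(1) for x in h[:1]])
E
```

```text
[ 0.57803817  0.01789621 -0.16147368  0.06183653] -9.25176025806185 [ 0.04 -1.6  -0.1   1.68  0.3  -0.78 -0.34  0.8   0.08  0.  ]
12.350206748777216 [[ 7.365e-01 -7.900e-03  1.860e-02]
 [ 7.587e-01 -1.150e-02  1.370e-02]
 [ 6.913e-01 -6.000e-04  2.860e-02]
 [ 5.891e-01  1.610e-02  5.130e-02]]
[[289.8 133.8]
 [291.2 125. ]
 [286.9 151.8]
 [280.2 193.8]]
0.4 [[352.2 234.1]]
0.5 [[347.  236.5]]
0.6 [[342.  239.4]]
[array([286.6, 147. ])]
```

Emit:
send_rows(
  deltas=[
    [[0.025,0.004,0.045],0.013],
    [[0.049,0.007,0.09],0.013],
    [[0.049,0.007,0.135],0.013],
    [[0.049,0.007,0.18],0.013],
    [[0.049,0.007,0.22],0.013],
  ],
)

```text
clock: 4.25
tool_pos: [0.7342, -0.0044, 0.1141]
orientation: [-180.0, 0.0, -9.0]
force: [0.3, 0.2, 0.9]
opening: 0.0878
gripper_force: 0.0
```

Run:
```python
from h import *
s=ctrl.snapshot("wrist"); o=ctrl.get_obs(); print(o["tool_pos"],o["orientation"],o["force"],o["clock"])
save(s,"w2.png",k=1.4)
```

```text
[ 0.73076255 -0.00460053  0.10676009] [179.88084527   0.57900462  -9.11231114] [-3.4623441   0.2431188  -6.95251906] 4.3
```

View pics/w2.png

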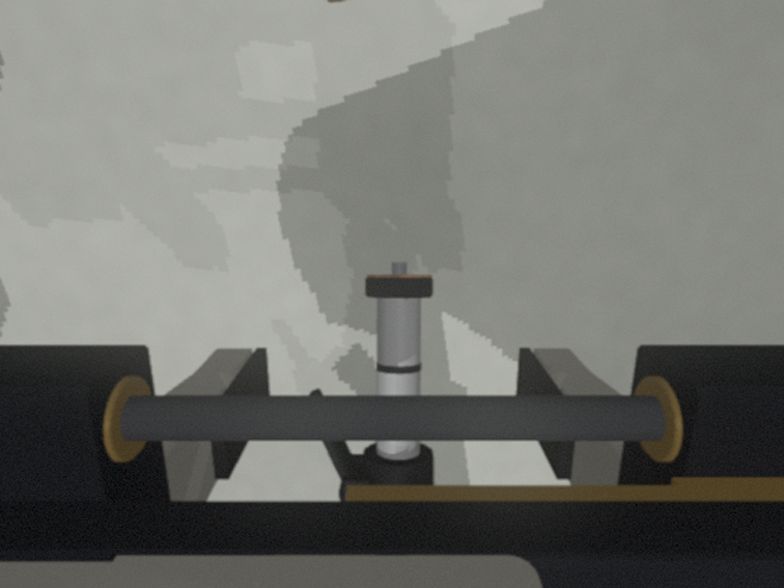

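Run:
```python
from h import *
s=ctrl.snapshot("wrist"); o=ctrl.get_obs(); print(o["tool_pos"],o["orientation"],o["force"],o["clock"])
K,R,t=cam(s); print("cam",-R.T@t)
for uv,z in[((399,296),.030),((398,372),.034),((398,330),.027)]: print(uv,atz(s,np.array(uv)/1.4,z).round(4))
# find current rows of head dark band along col 285
g=cv2.cvtColor(s["color"],cv2.COLOR_RGB2GRAY)[:,278:292].mean(1); print(g[185:285].astype(int))
```

```text
[ 0.73111851 -0.00477406  0.10987822] [179.83796329   0.58137291  -9.0838879 ] [-0.82985627  0.69403115 -1.01768498] 4.35
cam [ 0.80439763 -0.01685562  0.197821  ]
(399, 296) [ 0.755  -0.0116  0.03  ]
(398, 372) [ 0.7275 -0.0068  0.034 ]
(398, 330) [ 0.7411 -0.0091  0.027 ]
[103 103 102 102 103 103 101  98  90  66  52  49  50  50  51  50  50  51
  51  49  51  49  50  56  87 117 125 125 125 125 125 125 125 125 125 125
 124 125 125 125 125 125 125 125 125 125 125 126 125 125 126 125 125 126
 125 125 125 125 125 125 125 125 125 125 125 125 124 125 124 125 125 125
 125 127 121  86  57  51  50  53  84 132 148 150 150 151 153 154 154 154
 154 154 154 154 154 155 148 107  66  56]
```

Emit:
send_rows(
  deltas=[
    [[0.002,0.001,0.01],0],
    [[0.004,0.003,0.02],0],
    [[0.004,0.003,0.03],0],
    [[0.004,0.003,0.03],0],
    [[0.004,0.003,0.03],0],
  ],
)

```text
clock: 4.77
tool_pos: [0.738, -0.0084, 0.0929]
orientation: [-180.0, -0.0, -9.1]
force: [0.2, 0.4, -0.3]
opening: 0.0879
gripper_force: 0.0
```

Run:
```python
from h import *
for i in range(3):
    s=ctrl.snapshot("wrist"); o=ctrl.get_obs(); print(o["tool_pos"],o["orientation"],o["force"],o["joint_pos"].round(2),o["clock"])
    g=cv2.cvtColor(s["color"],cv2.COLOR_RGB2GRAY)
for r in(235,250):print(r,g[r,255:320].astype(int))
K,R,t=cam(s); print("cam",-R.T@t)
```

```text
[ 0.73822857 -0.00834877  0.09323802] [-1.79978392e+02 -7.35201201e-02 -9.09031933e+00] [ 0.17423113 -0.36334061 -0.30329712] [ 1.441e+01  3.519e+01 -2.720e+00  1.000e-02 -5.202e+01  6.649e+01] 4.8167
[ 0.73828048 -0.00834294  0.09333094] [-1.79972383e+02 -8.40475742e-02 -9.09063356e+00] [-0.30363809  0.58381712 -0.3115274 ] [ 1.441e+01  3.518e+01 -2.710e+00  1.000e-02 -5.202e+01  6.649e+01] 4.8667
[ 0.73824951 -0.00836975  0.09324485] [-1.79974543e+02 -7.97844673e-02 -9.09256108e+00] [ 0.48503365 -0.23420698  0.4692229 ] [ 1.441e+01  3.519e+01 -2.720e+00  1.000e-02 -5.201e+01  6.649e+01] 4.9167
235 [128 131 129 130 130 130 122 104 100 100 102 105 108 112 115 113 113 114
 112 115 113 116 116 120 119 119 118 119 117 116 115 115 116 111 110 111
 111 109 106 105 104 119 139 140 141 140 141 142 141 141 140 140 142 139
 139 138 140 140 141 140 140 138 140 139 139]
250 [128 128 130 129 133 129 121 104  99 104 104 110 112 115 116 119 120 121
 121 122 123 124 126 125 127 128 129 127 127 125 124 120 118 121 118 120
 116 112 110 107 106 122 138 140 140 140 141 141 141 139 142 141 141 140
 143 139 143 140 141 142 141 141 147 148 142]
cam [ 0.81083479 -0.02063287  0.18521539]
```

Emit:
send_rows(
  deltas=[
    [[-0.001,0,0.007],0],
    [[-0.001,0,0.014],0],
    [[-0.001,0,0.021],0],
    [[-0.001,0,0.027],0],
    [[-0.001,0,0.027],0],
  ],
)

```text
clock: 5.33
tool_pos: [0.7362, -0.0084, 0.0687]
orientation: [180.0, 0.1, -9.1]
force: [0.2, -0.1, -1.3]
opening: 0.0875
gripper_force: 0.0
```

Emit:
send_rows(
  deltas=[
    [[0,0,0],0],
    [[0,0,0],0],
    [[0,0,0],0],
    [[0,0,0],0],
    [[0,0,0],0],
  ],
  gripper=0,
)

```text
clock: 5.75
tool_pos: [0.7372, -0.0082, 0.0709]
orientation: [-180.0, -0.0, -9.1]
force: [0.7, -0.4, -0.3]
opening: 0.0601
gripper_force: 0.0
```

Emit:
send_rows(
  deltas=[
    [[0,0,0],0],
    [[0,0,0],0],
    [[0,0,0],0],
    [[0,0,0],0],
    [[0,0,0],0],
  ],
)

```text
clock: 6.17
tool_pos: [0.737, -0.0082, 0.0706]
orientation: [-180.0, -0.0, -9.1]
force: [0.9, 0.0, 0.1]
opening: 0.0265
gripper_force: 0.0
```

Emit:
send_rows(
  deltas=[
    [[0,0,0],0],
    [[0,0,0],0],
    [[0,0,0],0],
    [[0,0,0],0],
    [[0,0,0],0],
  ],
)

```text
clock: 6.58
tool_pos: [0.737, -0.0082, 0.0706]
orientation: [-180.0, -0.0, -9.1]
force: [-0.3, 0.2, 0.2]
opening: 0.0171
gripper_force: 30.0
```

Run:
```python
import numpy as np
# pinch path about far foot edge, tool frame of stand heading; start tilt d below horizontal
L=.062; d0=np.arctan2(.0385,.114+L); a,b=.0525,.106+L-.015
pos=lambda th: np.array([ -a*np.sin(th)*-1*0+ (b*np.cos(th) - a*np.sin(th)), b*np.sin(th)+a*np.cos(th)])  # th elevation of column
p0=pos(-d0)
for th in np.linspace(-d0,np.pi/2,13): print(round(np.degrees(th),1),((pos(th)-p0)*1000).round(1),((pos(th)-p0)/.8).round(4))
```

```text
-12.3 [0. 0.] [0. 0.]
-3.8 [-4.5 23.6] [-0.0057  0.0295]
4.7 [-12.5  46.3] [-0.0157  0.0579]
13.2 [-23.8  67.6] [-0.0297  0.0845]
21.8 [-38.1  86.9] [-0.0476  0.1086]
30.3 [-55.1 103.9] [-0.0688  0.1299]
38.8 [-74.4 118.2] [-0.093   0.1478]
47.4 [-95.7 129.5] [-0.1196  0.1619]
55.9 [-118.3  137.5] [-0.1479  0.1719]
64.4 [-142.   142.1] [-0.1775  0.1776]
72.9 [-166.   143.1] [-0.2075  0.1788]
81.5 [-189.9  140.5] [-0.2374  0.1756]
90.0 [-213.2  134.4] [-0.2665  0.168 ]
```

Gripped: opening 17 mm, force 30 N. I'm swinging the stand up along the arc about the foot's edge, with a small first step.

Emit:
send_rows(
  deltas=[
    [[-0.0007,0,-0.006],0],
    [[-0.0017,0,-0.012],0],
    [[-0.0028,0,-0.018],0],
    [[-0.0042,0,-0.024],0],
    [[-0.0057,0,-0.0295],0],
  ],
)

```text
clock: 7.0
tool_pos: [0.732, -0.0075, 0.0946]
orientation: [-180.0, 0.0, -9.1]
force: [-0.5, 1.6, -3.1]
opening: 0.0172
gripper_force: 30.0
```

Emit:
send_rows(
  deltas=[
    [[-0.0045,0,-0.0145],0],
    [[-0.01,0,-0.0284],0],
    [[-0.0165,0,-0.042],0],
    [[-0.024,0,-0.055],0],
    [[-0.033,0,-0.068],0],
  ],
)

```text
clock: 7.42
tool_pos: [0.7058, -0.0033, 0.15]
orientation: [-180.0, -0.0, -9.1]
force: [-1.6, 0.5, -3.3]
opening: 0.0169
gripper_force: 30.0
```

Run:
```python
from h import *
s=ctrl.snapshot("side"); save(s,"s3.png",(200,110,370,260),4)
```

```text
(no output)
```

View pics/s3.png

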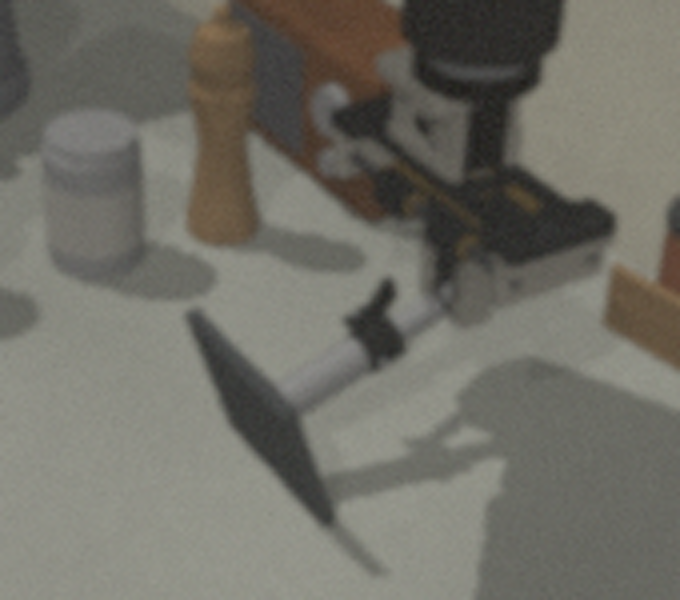

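Emit:
send_rows(
  deltas=[
    [[-0.009,0,-0.011],0],
    [[-0.0195,0,-0.022],0],
    [[-0.03,0,-0.0324],0],
    [[-0.042,0,-0.042],0],
    [[-0.0543,0,-0.0503],0],
  ],
)

```text
clock: 7.88
tool_pos: [0.663, 0.0038, 0.1902]
orientation: [-180.0, -0.1, -9.1]
force: [2.5, 1.5, -1.3]
opening: 0.0176
gripper_force: 31.8
```

Emit:
send_rows(
  deltas=[
    [[-0.013,0,-0.0075],0],
    [[-0.0266,0,-0.0141],0],
    [[-0.0405,0,-0.0195],0],
    [[-0.055,0,-0.024],0],
    [[-0.069,0,-0.027],0],
  ],
)

```text
clock: 8.3
tool_pos: [0.6087, 0.0126, 0.2116]
orientation: [-180.0, -0.1, -9.1]
force: [3.7, 2.2, 2.2]
opening: 0.0167
gripper_force: 34.1
```

Run:
```python
from h import *
s=ctrl.snapshot("side"); save(s,"s4.png",(180,90,350,240),4)
o=ctrl.get_obs(); print(o["tool_pos"],o["force"],o["moment"])
```

```text
[0.60679995 0.01272235 0.21187144] [-1.09417679  1.47708633  1.1782948 ] [ 0.86641147 -0.69087271  0.00614987]
```

View pics/s4.png

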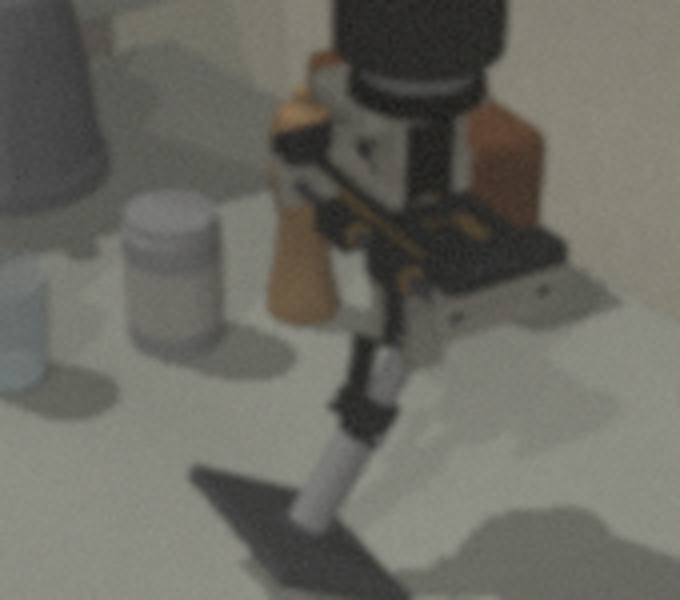

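Emit:
send_rows(
  deltas=[
    [[-0.0105,0,-0.002],0],
    [[-0.021,0,-0.0032],0],
    [[-0.0315,0,-0.0038],0],
    [[-0.042,0,-0.004],0],
    [[-0.0525,0,-0.0035],0],
  ],
)

```text
clock: 8.77
tool_pos: [0.5668, 0.019, 0.2131]
orientation: [180.0, 0.0, -9.1]
force: [1.8, 3.3, 3.0]
opening: 0.016
gripper_force: 33.1
```

Emit:
send_rows(
  deltas=[
    [[-0.009,0,0.001],0],
    [[-0.018,0,0.0022],0],
    [[-0.026,0,0.0036],0],
    [[-0.034,0,0.0053],0],
    [[-0.0418,0,0.0075],0],
  ],
)

```text
clock: 9.18
tool_pos: [0.5323, 0.0237, 0.2061]
orientation: [179.9, 0.2, -9.1]
force: [-3.1, 2.1, 2.3]
opening: 0.002
gripper_force: 1.6
```

Emit:
send_rows(
  deltas=[
    [[-0.0025,0,0.0007],0],
    [[-0.005,0,0.0014],0],
    [[-0.0075,0,0.0021],0],
    [[-0.01,0,0.0028],0],
    [[-0.01,0,0.0028],0],
  ],
)

```text
clock: 9.6
tool_pos: [0.5262, 0.0252, 0.2046]
orientation: [180.0, 0.1, -9.1]
force: [-2.4, 1.3, 0.1]
opening: 0.0002
gripper_force: 1.1
```

Run:
```python
from h import *
s=ctrl.snapshot("side"); save(s,"s5.png",(170,90,340,240),4)
o=ctrl.get_obs(); print(o["tool_pos"],o["force"],o["moment"],o["orientation"])
```

```text
[0.52640959 0.02525927 0.20471462] [-1.8168869   0.48288126 -0.2920198 ] [ 0.18189829  0.61652606 -0.03568066] [ 1.79975324e+02  3.65561607e-02 -9.09855905e+00]
```

View pics/s5.png

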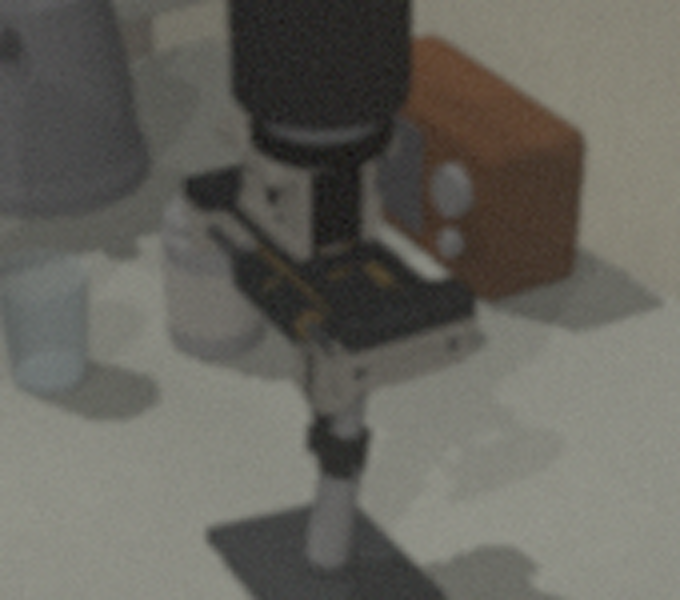

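Run:
```python
from h import *
import pickle
s=ctrl.snapshot("wrist"); t=ctrl.snapshot("side"); u=ctrl.snapshot("top")
pickle.dump((s,t,u),open("p2.pkl","wb"))
save(s,"w6.png",k=1.4)
m=ctrl.cut_out(t,"stand")
for q in m[:1]:
    M=q["pixels"]; ys=np.where(M.any(1))[0]
    for y in ys[::5]: x=np.where(M[y])[0]; print(y,x.min(),x.max(),len(x))
print(proj(t,[[.526,.026,0],[.526,.026,.1],[.526,.026,.2]]))
```

```text
190 258 260 3
195 247 261 15
200 246 261 16
205 249 261 13
210 249 259 11
215 245 259 15
220 224 264 41
225 222 268 47
230 225 273 49
235 229 277 49
240 234 280 47
245 238 272 35
250 243 250 8
[[251.06886427 235.10482879]
 [250.66248681 202.91540826]
 [250.20601488 166.75797191]]
```

View pics/w6.png

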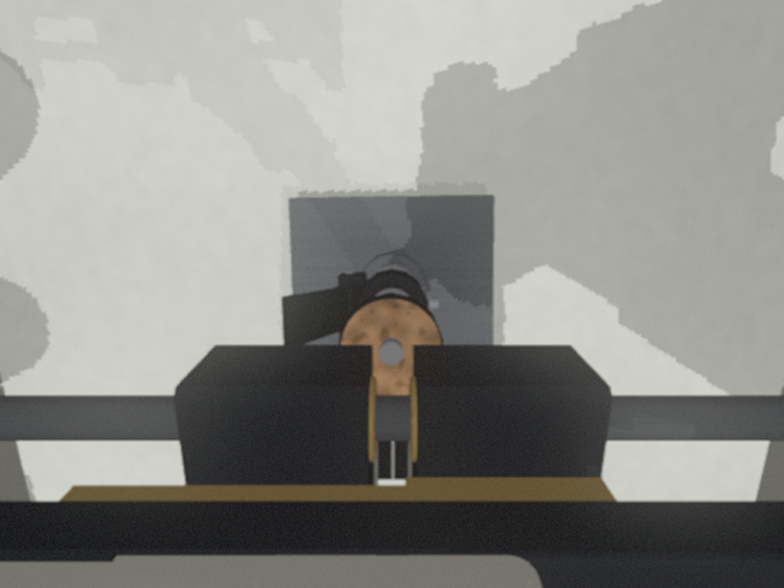

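Run:
```python
from h import *
import pickle
s,t,u=pickle.load(open("p2.pkl","rb"))
K,R,tt=cam(s); print("cam",-R.T@tt)
for z in(0,.005,.01,.02):
    a,b=[atz(s,np.array(p)/1.4,z) for p in((289,198),(494,196))]; v=a-b
    ps=np.arctan2(-v[0],v[1]); m=(a+b)/2; ax=m-.0525*np.array([np.cos(ps),np.sin(ps),0])
    print(z,a.round(4),b.round(4),np.linalg.norm(v).round(4),np.degrees(ps).round(1),"axis",ax.round(4))
# head: stud top at (391,352), disc outline left/right 341..442
for z in(.17,.18,.19): 
    a,b=[atz(s,np.array(p)/1.4,z) for p in((341,350),(442,350))]; print(z,"stud",atz(s,np.array((391,352))/1.4,z).round(4),"diam",np.linalg.norm(a-b).round(4))
# tube base ellipse front ~ (395,253)@ z .018 far side radius?
print(atz(s,np.array((395,265))/1.4,.05))
```

```text
cam [0.59916433 0.01299989 0.29647797]
0 [0.5858 0.0779 0.    ] [ 0.5675 -0.0435  0.    ] 0.1228 -8.6 axis [0.5247 0.025  0.    ]
0.005 [0.5861 0.0768 0.005 ] [ 0.568  -0.0426  0.005 ] 0.1207 -8.6 axis [0.5251 0.0249 0.005 ]
0.01 [0.5863 0.0757 0.01  ] [ 0.5685 -0.0416  0.01  ] 0.1186 -8.6 axis [0.5255 0.0249 0.01  ]
0.02 [0.5867 0.0735 0.02  ] [ 0.5696 -0.0397  0.02  ] 0.1145 -8.6 axis [0.5263 0.0247 0.02  ]
0.17 stud [0.5476 0.0217 0.17  ] diam 0.0282
0.18 stud [0.5516 0.021  0.18  ] diam 0.0259
0.19 stud [0.5557 0.0203 0.19  ] diam 0.0237
[0.54601467 0.02015433 0.05      ]
```

The foot's edge has stayed put. The mast slipped out of the pads near the top of the swing and now leans about 8° on the closed fingers. I'm easing it down by backing the fingers away slowly.

Emit:
send_rows(
  deltas=[
    [[-0.002,0,0],0],
    [[-0.004,0,0],0],
    [[-0.006,0,0],0],
    [[-0.008,0,0],0],
    [[-0.01,0,0],0],
  ],
)

```text
clock: 10.27
tool_pos: [0.5185, 0.0267, 0.205]
orientation: [180.0, 0.0, -9.1]
force: [-2.3, -0.4, -1.0]
opening: 0.0006
gripper_force: 0.9
```

Emit:
send_rows(
  deltas=[
    [[-0.002,0,0],0],
    [[-0.004,0,0],0],
    [[-0.006,0,0],0],
    [[-0.008,0,0],0],
    [[-0.01,0,0],0],
  ],
)

```text
clock: 10.68
tool_pos: [0.5107, 0.028, 0.205]
orientation: [-180.0, 0.0, -9.1]
force: [-1.9, -0.3, -0.9]
opening: 0.0005
gripper_force: 0.9
```

Emit:
send_rows(
  deltas=[
    [[-0.0015,0,0],0],
    [[-0.003,0,0],0],
    [[-0.0045,0,0],0],
    [[-0.006,0,0],0],
    [[-0.0075,0,0],0],
  ],
)

```text
clock: 11.1
tool_pos: [0.5048, 0.0289, 0.2049]
orientation: [180.0, 0.0, -9.1]
force: [-1.3, 0.9, -1.4]
opening: 0.0006
gripper_force: 0.9
```

Emit:
send_rows(
  deltas=[
    [[-0.0015,0,0],0],
    [[-0.003,0,0],0],
    [[-0.0045,0,0],0],
    [[-0.006,0,0],0],
    [[-0.0075,0,0],0],
  ],
)

```text
clock: 11.52
tool_pos: [0.4995, 0.03, 0.2053]
orientation: [-180.0, -0.1, -9.1]
force: [-0.2, 1.0, -1.2]
opening: 0.0003
gripper_force: 0.0
```

Run:
```python
from h import *
s=ctrl.snapshot("wrist"); save(s,"w7.png",k=1.4)
o=ctrl.get_obs(); print(o["tool_pos"],o["force"],o["moment"],o["orientation"])
import pickle; pickle.dump(s,open("p3.pkl","wb"))
```

```text
[0.49933513 0.03000529 0.20536171] [ 0.14299308  0.36715606 -0.7369016 ] [ 0.01982104  0.05645768 -0.02924531] [-1.79971026e+02 -7.21794929e-02 -9.08107828e+00]
```

View pics/w7.png

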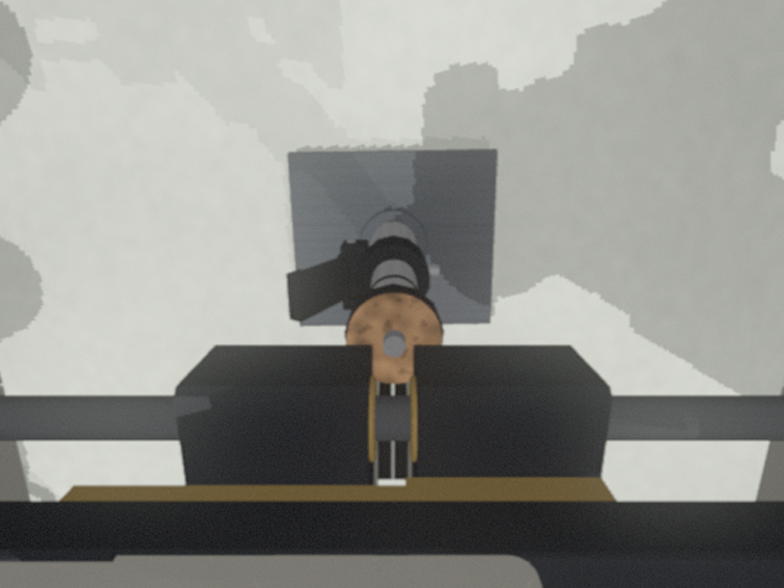

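The stand now stands on its foot (contact force about 0). The foot's corners are at (289,153), (497,150) and (491,322), and the stud is at (394,344).

```bash
cat >> h.py <<'E'
def stand(p,pts):
    x,y,ps,L=p; c,s=np.cos(ps),np.sin(ps)
    return np.array([[x+c*a-s*b,y+s*a+c*b,z+k*L] for a,b,z,k in pts])
E
python3 - <<'E'
from h import *
import pickle
from scipy.optimize import least_squares
s=pickle.load(open("p3.pkl","rb"))
pts=[(.0525,.06,.01,0),(.0525,-.06,.01,0),(-.0525,-.06,.01,0),(0,0,.120,1),(0,.014,.114,1),(0,-.014,.114,1)]
uv=np.array([(289,153),(497,150),(491,322),(394,344),(346,336),(442,336)])/1.4
w=np.array([[1,1]]*4+[[1,0]]*2)
f=lambda p:((proj(s,stand(p,pts))-uv)*w).ravel()
r=least_squares(f,[.526,.026,-.16,.06]); print(r.x,np.degrees(r.x[2]),(r.fun).round(2))
for a in(.3,.4,.5,.6,.7):
    q=[(.009,.018+.042*np.sin(a),.092+.042*np.cos(a),0),(-.009,.018+.042*np.sin(a),.092+.042*np.cos(a),0)]; print(a,(proj(s,stand(r.x,q))*1.4).round(1).tolist())
E
```

```text
[ 0.52404814  0.02497671 -0.14179765  0.05307625] -8.124406954794436 [-2.12  0.02  0.73 -0.61  0.07  2.05  0.24 -0.45 -0.66  0.    1.08 -0.  ]
0.3 [[306.4, 277.7], [309.7, 326.4]]
0.4 [[295.9, 276.9], [299.4, 325.3]]
0.5 [[286.2, 275.9], [290.0, 323.8]]
0.6 [[277.6, 274.6], [281.5, 322.0]]
0.7 [[270.0, 273.2], [274.1, 320.0]]
```

Emit:
send_rows(
  deltas=[
    [[-0.008,0,0],0],
    [[-0.008,0,-0.02],0],
    [[-0.008,0,-0.04],0],
    [[-0.008,0,-0.06],0],
    [[-0.008,0,-0.07],0],
  ],
  gripper=1,
)

```text
clock: 11.98
tool_pos: [0.4932, 0.0311, 0.263]
orientation: [-179.9, -0.2, -9.1]
force: [0.6, -0.6, 0.6]
opening: 0.0284
gripper_force: 0.0
```

Emit:
send_rows(
  deltas=[
    [[0.01,0,0],0.075],
    [[0.02,0,0],0.15],
    [[0.03,0.001,0],0.225],
    [[0.039,0.001,0],0.3],
    [[0.039,0.001,0],0.375],
  ],
)

```text
clock: 12.4
tool_pos: [0.5242, 0.0251, 0.2606]
orientation: [-180.0, -0.0, -43.2]
force: [0.6, -0.4, 0.2]
opening: 0.0616
gripper_force: 0.0
```

Emit:
send_rows(
  deltas=[
    [[0,0,0],0.075],
    [[0,0,0],0.15],
    [[0,0,0],0.225],
    [[0,0,0],0.3],
    [[0,0,0],0.375],
  ],
)

```text
clock: 12.82
tool_pos: [0.5232, 0.0252, 0.2607]
orientation: [180.0, 0.0, -76.9]
force: [-0.1, 0.2, 0.3]
opening: 0.0871
gripper_force: 0.0
```

Emit:
send_rows(
  deltas=[
    [[0,0,0],0.075],
    [[0,0,0],0.15],
    [[0,0,0],0.225],
    [[0,0,0],0.25],
    [[0,0,0],0.25],
  ],
)

```text
clock: 13.23
tool_pos: [0.5232, 0.0252, 0.2607]
orientation: [180.0, 0.0, -99.2]
force: [-0.1, 0.1, -0.4]
opening: 0.0875
gripper_force: 0.0
```

Run:
```python
from h import *
o=ctrl.get_obs(); print(o["tool_pos"],o["force"],o["orientation"],o["joint_pos"].round(1),o["opening"])
s=ctrl.snapshot("wrist"); save(s,"w8.png",k=1.4)
import pickle; pickle.dump(s,open("p4.pkl","wb"))
```

```text
[0.523172   0.0251624  0.26074817] [-0.05874926  0.12279089 -0.39164842] [ 1.79997017e+02  3.24547370e-03 -9.92021522e+01] [ 24.2   7.7 -20.9  -0.  -61.4 -33.4] 0.08745086862933771
```

View pics/w8.png

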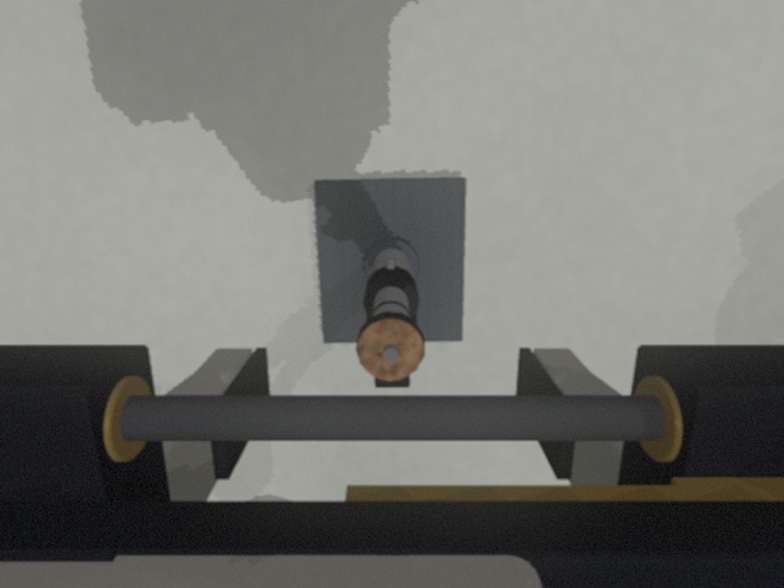

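Run:
```python
from h import *
import pickle
from scipy.optimize import least_squares
s3=pickle.load(open("p3.pkl","rb")); s=pickle.load(open("p4.pkl","rb"))
c=lambda a,b:(.0525*a,.06*b,.01,0)
A=[c(1,1),c(1,-1),c(-1,-1),(0,0,.120,1),(0,.014,.114,1),(0,-.014,.114,1)]
ua=np.array([(289,153),(497,150),(491,322),(394,344),(346,336),(442,336)])/1.4
# view now: image up = -own y, right = -own x?
K,R,t=cam(s); print("right",R[0].round(2),"up",(-R[1]).round(2))
B=[c(1,-1),c(-1,-1),c(-1,1),c(1,1),(0,0,.120,1),(.014,0,.114,1),(-.014,0,.114,1)]
ub=np.array([(316,181),(465,178),(462,339),(323,342),(391,353),(357,350),(424,350)])/1.4
wa=np.array([[1,1]]*4+[[1,0]]*2); wb=np.array([[1,1]]*5+[[1,0]]*2)
f=lambda p:np.r_[((proj(s3,stand(p,A))-ua)*wa).ravel(),((proj(s,stand(p,B))-ub)*wb).ravel()]
for g in (f,lambda p:f(p)[12:]):
    r=least_squares(g,[.526,.026,-.16,.06]); print(r.x.round(4),np.degrees(r.x[2]).round(2),(r.fun).round(1))
p=r.x
# band lower edge: front facing camera (-y side), z=.076+L
print((proj(s,stand(p,[(0,-.009,.076,1),(0,-.015,.106,0),(0,-.014,.106,1)]))*1.4).round(1))
g=cv2.cvtColor(s["color"],cv2.COLOR_RGB2GRAY)[:,276:282].mean(1); print(list(zip(range(180,250),g[180:250].astype(int))))
```

```text
right [-0.99  0.16  0.  ] up [-0.15 -0.95 -0.27]
[ 0.5244  0.025  -0.1442  0.0542] -8.26 [-2.1 -0.6  0.8 -0.8 -0.1  1.9  0.1 -0.2 -1.1  0.   1.2 -0.  -1.9 -1.
  1.1 -0.8  0.5  1.5  0.1  1.  -0.1 -0.8 -0.4 -0.   1.  -0. ]
[ 0.5244  0.0251 -0.1459  0.0546] -8.36 [-1.9 -1.   1.2 -0.6  0.4  1.6 -0.1  1.  -0.2 -0.3 -0.6 -0.   1.  -0. ]
[[390.7 299.2]
 [390.6 274.9]
 [390.3 308. ]]
[(180, np.int64(85)), (181, np.int64(85)), (182, np.int64(86)), (183, np.int64(85)), (184, np.int64(80)), (185, np.int64(86)), (186, np.int64(90)), (187, np.int64(90)), (188, np.int64(91)), (189, np.int64(91)), (190, np.int64(89)), (191, np.int64(81)), (192, np.int64(56)), (193, np.int64(37)), (194, np.int64(34)), (195, np.int64(33)), (196, np.int64(36)), (197, np.int64(35)), (198, np.int64(36)), (199, np.int64(37)), (200, np.int64(38)), (201, np.int64(35)), (202, np.int64(36)), (203, np.int64(39)), (204, np.int64(55)), (205, np.int64(78)), (206, np.int64(84)), (207, np.int64(84)), (208, np.int64(85)), (209, np.int64(85)), (210, np.int64(85)), (211, np.int64(85)), (212, np.int64(85)), (213, np.int64(84)), (214, np.int64(77)), (215, np.int64(54)), (216, np.int64(60)), (217, np.int64(80)), (218, np.int64(85)), (219, np.int64(86)), (220, np.int64(85)), (221, np.int64(82)), (222, np.int64(69)), (223, np.int64(48)), (224, np.int64(37)), (225, np.int64(36)), (226, np.int64(43)), (227, np.int64(59)), (228, np.int64(81)), (229, np.int64(88)), (230, np.int64(89)), (231, np.int64(90)), (232, np.int64(91)), (233, np.int64(91)), (234, np.int64(91)), (235, np.int64(91)), (236, np.int64(94)), (237, np.int64(94)), (238, np.int64(94)), (239, np.int64(94)), (240, np.int64(93)), (241, np.int64(98)), (242, np.int64(99)), (243, np.int64(99)), (244, np.int64(99)), (245, np.int64(91)), (246, np.int64(80)), (247, np.int64(76)), (248, np.int64(81)), (249, np.int64(91))]
```

Emit:
send_rows(
  deltas=[
    [[0,0.001,0.022],0],
    [[0,0.001,0.044],0],
    [[0,0.001,0.066],0],
    [[0,0.001,0.08],0],
    [[0,0.001,0.088],0],
  ],
)

```text
clock: 13.7
tool_pos: [0.5218, 0.0251, 0.189]
orientation: [179.9, -0.1, -99.0]
force: [-0.5, -0.1, -0.5]
opening: 0.0882
gripper_force: 0.0
```

Emit:
send_rows(
  deltas=[
    [[0,0,0.004],0],
    [[0,0,0.008],0],
    [[0,0,0.012],0],
    [[0,0,0.016],0],
    [[0,0,0.02],0],
  ],
)

```text
clock: 14.12
tool_pos: [0.5229, 0.0254, 0.1748]
orientation: [-179.9, 0.0, -99.1]
force: [0.2, -0.3, -0.8]
opening: 0.0875
gripper_force: 0.0
```

Emit:
send_rows(
  deltas=[
    [[0,0,0.003],0],
    [[0,0,0.006],0],
    [[0,0,0.009],0],
    [[0,0,0.012],0],
    [[0,0,0.012],0],
  ],
)

```text
clock: 14.53
tool_pos: [0.5224, 0.0252, 0.1645]
orientation: [180.0, -0.0, -99.1]
force: [-0.0, -0.1, -0.4]
opening: 0.0881
gripper_force: 0.0
```

Run:
```python
from h import *
s=ctrl.snapshot("side"); w=ctrl.snapshot("wrist"); o=ctrl.get_obs(); print(o["tool_pos"],o["force"])
a=cv2.resize(s["color"][130:250,190:310],(400,400),interpolation=cv2.INTER_CUBIC); b=cv2.resize(w["color"][140:350,175:385],(400,400),interpolation=cv2.INTER_CUBIC)
cv2.imwrite("pics/x9.png",np.clip(np.hstack([a,b])[:,:,::-1].astype(float)*1.5,0,255).astype(np.uint8))
```

```text
[0.52258741 0.02521994 0.16487554] [ 0.96477663 -0.77413338  0.70411946]
```

View pics/x9.png

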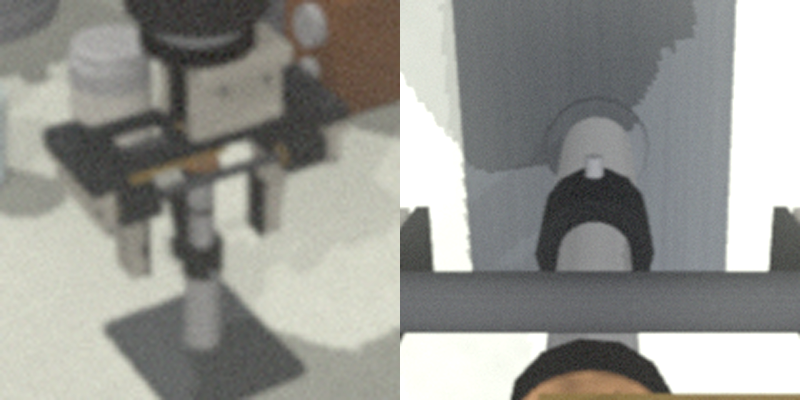

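The palm is hollow, so the head passes inside it and can't be pushed that way. Instead I'll go up, turn back, close the fingers and press the stud down with the closed tips; a TCP height of 0.216 gives a 0.030 mast.

Emit:
send_rows(
  deltas=[
    [[0,0,-0.025],0],
    [[0,0,-0.055],0],
    [[0,0,-0.09],0],
    [[0,0,-0.115],-0.07],
    [[0,0,-0.125],-0.145],
  ],
)

```text
clock: 15.05
tool_pos: [0.5238, 0.0255, 0.2686]
orientation: [-179.7, 0.0, -85.7]
force: [0.3, 1.1, -0.5]
opening: 0.0876
gripper_force: 0.0
```

Emit:
send_rows(
  deltas=[
    [[0,0,0],-0.075],
    [[0,0,0],-0.15],
    [[0,0,0],-0.225],
    [[0,0,0],-0.3],
    [[0,0,0],-0.375],
  ],
  gripper=0,
)

```text
clock: 15.47
tool_pos: [0.5226, 0.0252, 0.2652]
orientation: [-180.0, -0.0, -52.0]
force: [0.4, -0.2, 0.4]
opening: 0.0597
gripper_force: 0.0
```

Emit:
send_rows(
  deltas=[
    [[0,0,0],-0.075],
    [[0,0,0],-0.15],
    [[0,0,0],-0.225],
    [[0,0,0],-0.3],
    [[0,0,0],-0.375],
  ],
)

```text
clock: 15.88
tool_pos: [0.5226, 0.0252, 0.2651]
orientation: [-180.0, -0.0, -18.2]
force: [-0.5, 0.7, 0.5]
opening: 0.0266
gripper_force: 0.0
```

Emit:
send_rows(
  deltas=[
    [[0,0,0],-0.075],
    [[0,0,0],-0.115],
    [[0,0,0],-0.115],
    [[0,0,0],-0.115],
    [[0,0,0],-0.115],
  ],
)

```text
clock: 16.3
tool_pos: [0.5226, 0.0253, 0.2651]
orientation: [-180.0, -0.0, -8.3]
force: [0.7, -0.7, -0.1]
opening: 0.0006
gripper_force: 0.0
```

Emit:
send_rows(
  deltas=[
    [[0.002,0,0.008],0],
    [[0.002,0,0.016],0],
    [[0.002,0,0.022],0],
    [[0.002,0,0.026],0],
    [[0.002,0,0.03],0],
  ],
)

```text
clock: 16.72
tool_pos: [0.5238, 0.0249, 0.2404]
orientation: [180.0, 0.1, -8.2]
force: [-3.3, 0.5, 3.5]
opening: 0.0005
gripper_force: 1.7
```

Emit:
send_rows(
  deltas=[
    [[0,0,0.002],0],
    [[0,0,0.004],0],
    [[0,0,0.006],0],
    [[0,0,0.008],0],
    [[0,0,0.01],0],
  ],
)

```text
clock: 17.13
tool_pos: [0.5241, 0.0249, 0.233]
orientation: [180.0, -0.0, -8.2]
force: [-3.1, -0.0, 3.9]
opening: 0.0006
gripper_force: 1.6
```

Emit:
send_rows(
  deltas=[
    [[0,0,0.002],0],
    [[0,0,0.004],0],
    [[0,0,0.006],0],
    [[0,0,0.008],0],
    [[0,0,0.01],0],
  ],
)

```text
clock: 17.55
tool_pos: [0.5242, 0.025, 0.2248]
orientation: [180.0, 0.0, -8.2]
force: [-2.7, -1.2, 3.4]
opening: 0.0003
gripper_force: 1.6
```

Emit:
send_rows(
  deltas=[
    [[-0.001,0,0.001],0],
    [[-0.0015,0,0.002],0],
    [[-0.0015,0,0.003],0],
    [[-0.0015,0,0.004],0],
    [[-0.0015,0,0.005],0],
  ],
)

```text
clock: 17.97
tool_pos: [0.5236, 0.0254, 0.2213]
orientation: [-180.0, -0.1, -8.2]
force: [2.3, -0.5, 3.1]
opening: 0.0004
gripper_force: 1.6
```

Emit:
send_rows(
  deltas=[
    [[0.0006,0,0.0015],0],
    [[0.0006,0,0.003],0],
    [[0.0006,0,0.0045],0],
    [[0.0006,0,0.006],0],
    [[0.0006,0,0.006],0],
  ],
)

```text
clock: 18.38
tool_pos: [0.5236, 0.0253, 0.2159]
orientation: [-180.0, -0.0, -8.2]
force: [1.5, 0.6, 1.6]
opening: 0.0006
gripper_force: 0.9
```

Run:
```python
from h import *
for i in range(3):
    s=ctrl.snapshot("wrist"); o=ctrl.get_obs(); print(o["tool_pos"],o["force"],o["moment"])
u=ctrl.snapshot("side")
import pickle; pickle.dump((s,u),open("p5.pkl","wb"))
K,R,t=cam(s)
# predicted positions for band/collar in side cam with L=.03
p=[.5244,.0251,-.145,.03]
# side camera facing direction in stand frame
print(proj(u,stand(p,[(0,0,.106,0),(0,0,.076,1),(0,0,.106,1),(0,0,.114,1),(0,0,.08,0)])).round(1))
g=cv2.cvtColor(u["color"],cv2.COLOR_RGB2GRAY)
c=int(round(proj(u,stand(p,[(0,0,.12,0)]))[0,0])); print(c,g[180:235,c-1:c+2].mean(1).astype(int))
```

```text
[0.52340712 0.02524978 0.21590443] [1.02288145 0.21732723 0.68923855] [ 5.31840172e-04 -5.35547031e-01  1.49965178e-02]
[0.52332594 0.02523229 0.21592255] [ 0.75692812 -0.37078133  0.98317761] [ 0.05724296 -0.44164674  0.01174131]
[0.52327814 0.02522905 0.21594824] [0.98728838 0.58856873 2.11392491] [ 0.15363474 -0.37524291  0.02584141]
[[250.3 201.3]
 [250.3 201.3]
 [250.2 190.8]
 [250.2 188. ]
 [250.5 210.1]]
250 [92 92 91 93 92 92 93 94 93 85 77 66 53 52 64 80 90 93 92 92 94 92 83 66
 52 45 43 46 45 46 48 45 48 58 79 91 95 97 95 95 96 98 94 96 97 94 96 93
 97 96 97 95 97 93 86]
```

The stud is at tip height 0.150, so the mast is about 0.030. I'm raising, opening and checking the head's position numerically from its brown top. I have now viewed one picture more than the limit of 10, so from here I use numbers only.

Emit:
send_rows(
  deltas=[
    [[0,0,-0.01],0],
    [[0,0,-0.02],0],
    [[0,0,-0.03],0],
    [[0,-0.005,-0.0375],0],
    [[0.001,-0.01,-0.0375],0],
  ],
  gripper=1,
)

```text
clock: 19.0
tool_pos: [0.526, 0.0333, 0.2481]
orientation: [-179.9, -0.1, -8.2]
force: [-0.1, -0.2, -0.4]
opening: 0.028
gripper_force: 0.0
```

Emit:
send_rows(
  deltas=[
    [[0,-0.005,0],0],
    [[0,-0.005,0],0],
    [[0,-0.005,0],0],
    [[0,-0.005,0],0],
    [[0,-0.005,0],0],
  ],
)

```text
clock: 19.42
tool_pos: [0.5258, 0.0368, 0.2458]
orientation: [180.0, 0.0, -8.2]
force: [0.3, 0.1, -0.1]
opening: 0.0613
gripper_force: 0.0
```

Emit:
send_rows(
  deltas=[
    [[0,0,0],0],
    [[0,0,0],0],
    [[0,0,0],0],
    [[0,0,0],0],
    [[0,0,0],0],
  ],
)

```text
clock: 19.83
tool_pos: [0.526, 0.0368, 0.2462]
orientation: [-180.0, -0.0, -8.2]
force: [-0.3, -0.9, -0.0]
opening: 0.087
gripper_force: 0.0
```

Run:
```python
from h import *
import pickle
s=ctrl.snapshot("wrist"); o=ctrl.get_obs(); print(o["tool_pos"],o["orientation"][2],o["opening"],o["force"])
w4=pickle.load(open("p4.pkl","rb"))
u=ctrl.snapshot("side")
pickle.dump((s,u),open("p6.pkl","wb"))
print("ref brown",w4["color"][242,279],w4["color"][245,268])
c=s["color"].astype(int); p0=proj(s,[[.5244,.0251,.144]])[0]; print("pred",p0)
M=((c[:,:,0]-c[:,:,2]>25)&(c[:,:,0]>60)).astype(np.uint8)
n,lab,st,ce=cv2.connectedComponentsWithStats(M)
for i in range(1,n):
    if st[i,4]>150: print(st[i],ce[i].round(1),atz(s,ce[i],.144).round(4))
# foot corners model residual: dark foot mask far edge
g=cv2.cvtColor(s["color"],cv2.COLOR_RGB2GRAY)
q=[(a,b,.01,0) for a,b in((.0525,.06),(.0525,-.06),(-.0525,-.06),(-.0525,.06))]
print("foot pred",proj(s,stand([.5244,.0251,-.145,.03],q)).round(1).tolist())
for e in ("stand","lever","head"):
    r=ctrl.cut_out(s,e)[:1]
    for d in r:
        m=d["pixels"].astype(np.uint8); x,y,w,h=cv2.boundingRect(m); print(e,d["conf"],(x,y,x+w,y+h),m.sum())
```

```text
[0.52595608 0.03683514 0.24616485] -8.19715471344029 0.08736920467827236 [-0.03023668  0.53057669  0.04339255]
ref brown [119  94  71] [109  86  67]
pred [299.32105321 241.18670477]
[ 277  220   45   41 1347] [299.1 239.7] [0.5254 0.0251 0.144 ]
[ 75 269  33  61 987] [ 87.5 299.7] [0.5047 0.1611 0.144 ]
[453 269  34  61 971] [473. 300.] [ 0.47   -0.0772  0.144 ]
[ 246  341  314   17 3750] [421.5 350.9] [ 0.4371 -0.0441  0.144 ]
foot pred [[227.7, 136.2], [357.5, 136.3], [351.1, 242.8], [231.9, 242.7]]
stand 0.71 (229, 136, 358, 262) 13800
lever 0.69 (238, 205, 279, 245) 1025
head 0.56 (277, 209, 323, 262) 1829
```

Emit:
send_rows(
  deltas=[
    [[-0.001,0,0.02],0],
    [[-0.001,0,0.04],0],
    [[-0.001,0,0.06],0],
    [[-0.001,0,0.075],0],
    [[-0.001,0,0.085],0],
  ],
)

```text
clock: 20.5
tool_pos: [0.5247, 0.0368, 0.1769]
orientation: [180.0, 0.1, -8.2]
force: [0.3, 0.5, -0.3]
opening: 0.0875
gripper_force: 0.0
```

Emit:
send_rows(
  deltas=[
    [[0,0,0],0],
    [[0,0,0],0],
    [[0,0,0],0],
    [[0,0,0],0],
    [[0,0,0],0],
  ],
  gripper=0.7,
)

```text
clock: 20.92
tool_pos: [0.5255, 0.0372, 0.1789]
orientation: [-180.0, -0.1, -8.2]
force: [0.0, 0.5, -0.5]
opening: 0.0627
gripper_force: 0.0
```

Emit:
send_rows(
  deltas=[
    [[0,-0.002,0],0],
    [[0,-0.004,0],0],
    [[0,-0.005,0],0],
    [[0,-0.005,0],0],
    [[0,-0.005,0],0],
  ],
)

```text
clock: 21.33
tool_pos: [0.5257, 0.0411, 0.1782]
orientation: [-180.0, -0.0, -8.2]
force: [0.3, 1.3, -0.4]
opening: 0.0613
gripper_force: 0.0
```

Emit:
send_rows(
  deltas=[
    [[0,-0.0005,0],0],
    [[0,-0.001,0],0],
    [[0,-0.001,0],0],
    [[0,-0.001,0],0],
    [[0,-0.001,0],0],
  ],
)

```text
clock: 21.75
tool_pos: [0.5258, 0.0417, 0.1781]
orientation: [180.0, 0.0, -8.2]
force: [0.2, -0.1, -0.5]
opening: 0.0613
gripper_force: 0.0
```

Emit:
send_rows(
  deltas=[
    [[0,-0.0005,0],0],
    [[0,-0.001,0],0],
    [[0,-0.001,0],0],
    [[0,-0.001,0],0],
    [[0,-0.001,0],0],
  ],
)

```text
clock: 22.17
tool_pos: [0.5259, 0.0424, 0.1781]
orientation: [180.0, 0.0, -8.2]
force: [-0.2, -0.9, -0.1]
opening: 0.0613
gripper_force: 0.8
```

Emit:
send_rows(
  deltas=[
    [[0,-0.0005,0],0],
    [[0,-0.001,0],0],
    [[0,-0.001,0],0],
    [[0,-0.001,0],0],
    [[0,-0.001,0],0],
  ],
)

```text
clock: 22.58
tool_pos: [0.526, 0.0431, 0.1783]
orientation: [180.0, 0.0, -8.2]
force: [-0.4, -4.2, 3.1]
opening: 0.0608
gripper_force: 2.3
```

Emit:
send_rows(
  deltas=[
    [[0,0.003,0],0],
    [[0,0.006,0],0],
    [[0,0.006,0],0],
    [[0,0.006,0],0],
    [[0,0.006,0],0],
  ],
  gripper=0.6,
)

```text
clock: 23.0
tool_pos: [0.5254, 0.0385, 0.1781]
orientation: [180.0, 0.0, -8.2]
force: [0.0, -3.6, 1.7]
opening: 0.0528
gripper_force: 1.7
```

Emit:
send_rows(
  deltas=[
    [[0,0.0017,0],0],
    [[0,0.0033,0],0],
    [[0,0.0033,0],0],
    [[0,0.0033,0],0],
    [[0,0.0033,0],0],
  ],
  gripper=0.54,
)

```text
clock: 23.42
tool_pos: [0.525, 0.036, 0.1782]
orientation: [180.0, 0.0, -8.2]
force: [-0.9, -1.8, 2.7]
opening: 0.0474
gripper_force: 4.4
```

Emit:
send_rows(
  deltas=[
    [[0,0.002,0],0],
    [[0,0.0045,0],0],
    [[0,0.0045,0],0],
    [[0,0.0045,0],0],
    [[0,0.0045,0],0],
  ],
  gripper=0.47,
)

```text
clock: 23.83
tool_pos: [0.5247, 0.0325, 0.1782]
orientation: [-180.0, -0.0, -8.2]
force: [-0.1, -0.8, 0.7]
opening: 0.0414
gripper_force: 2.8
```

Emit:
send_rows(
  deltas=[
    [[0,0.001,0],0],
    [[0,0.0015,0],0],
    [[0,0.0015,0],0],
    [[0,0.0015,0],0],
    [[0,0.0015,0],0],
  ],
  gripper=0.44,
)

```text
clock: 24.25
tool_pos: [0.5245, 0.0312, 0.1782]
orientation: [180.0, -0.0, -8.2]
force: [1.0, -1.5, 1.3]
opening: 0.0388
gripper_force: 3.1
```

Emit:
send_rows(
  deltas=[
    [[0,0.001,0],0],
    [[0,0.0016,0],0],
    [[0,0.0016,0],0],
    [[0,0.0016,0],0],
    [[0,0.0016,0],0],
  ],
  gripper=0.41,
)

```text
clock: 24.67
tool_pos: [0.5243, 0.0299, 0.1782]
orientation: [180.0, -0.0, -8.2]
force: [1.4, -1.5, 0.5]
opening: 0.0362
gripper_force: 3.2
```

Emit:
send_rows(
  deltas=[
    [[0,0.0008,0],0],
    [[0,0.0008,0],0],
    [[0,0.0008,0],0],
    [[0,0.0008,0],0],
    [[0,0.0008,0],0],
  ],
  gripper=0,
)

```text
clock: 25.08
tool_pos: [0.5242, 0.0295, 0.1783]
orientation: [-180.0, -0.0, -8.2]
force: [0.2, 0.4, 3.7]
opening: 0.0327
gripper_force: 30.0
```

Emit:
send_rows(
  deltas=[
    [[0,0,0],0],
    [[0,0,0],0],
    [[0,0,0],0],
    [[0,0,0],0],
    [[0,0,0],0],
  ],
)

```text
clock: 25.5
tool_pos: [0.5242, 0.0294, 0.1783]
orientation: [-180.0, -0.0, -8.2]
force: [-0.3, -0.3, 4.6]
opening: 0.0332
gripper_force: 30.0
```

Run:
```python
from h import *
import pickle
s=ctrl.snapshot("wrist"); u=ctrl.snapshot("side"); o=ctrl.get_obs(); print(o["tool_pos"],o["orientation"],o["opening"],o["gripper_force"],o["force"],o["moment"],o["clock"])
pickle.dump((s,u),open("p7.pkl","wb"))
K,R,t=cam(s); print("cam",-R.T@t)
c=s["color"].astype(int); M=((c[:,:,0]-c[:,:,2]>25)&(c[:,:,0]>60)).astype(np.uint8)
n,lab,st,ce=cv2.connectedComponentsWithStats(M)
for i in range(1,n):
    if st[i,4]>150: print(st[i],ce[i].round(1),atz(s,ce[i],.144).round(4))
p=[.5245,.0251,-.145,.03]
q=[(.0525,.06,.01,0),(.0525,-.06,.01,0)]; print("foot far corners pred",proj(s,stand(p,q)).round(1).tolist())
r=ctrl.cut_out(s,"stand")
for d in r[:1]:
    m=d["pixels"].astype(np.uint8); print(cv2.boundingRect(m))
    top=np.where(m.any(1))[0][0]
    for y in (top,top+2,top+5): print(y,np.where(m[y])[0][[0,-1]])
    for x in(235,260,285,310,335,350): v=np.where(m[:,x])[0]; print(x,v[:1])
```

```text
[0.52418859 0.02935679 0.17830495] [-1.79990645e+02 -1.74189201e-02 -8.19087788e+00] 0.032939220629218724 30.009820461273193 [-0.81022328 -0.18182386  5.25740735] [0.49199799 0.00464785 0.04910197] 25.6
cam [0.59702275 0.01823143 0.27013101]
[192 269  17  61 590] [198.3 299.6] [0.5295 0.0617 0.144 ]
[261 268  55  15 592] [288.4 276.5] [0.5345 0.0241 0.144 ]
[353 269  17  61 573] [362.1 299.5] [ 0.52   -0.0041  0.144 ]
[263 315  52  12 460] [288.2 319.6] [0.5151 0.0268 0.144 ]
[ 119  341  396   17 5236] [332.2 350.5] [0.4976 0.0104 0.144 ]
foot far corners pred [[203.9, 141.2], [366.9, 141.4]]
(204, 139, 164, 189)
139 [208 214]
141 [205 365]
144 [204 366]
235 [140]
260 [141]
285 [140]
310 [140]
335 [140]
350 [140]
```

Run:
```python
from h import *
import pickle
s,u=pickle.load(open("p7.pkl","rb")); s6,u6=pickle.load(open("p6.pkl","rb"))
for n,v in(("before",u6),("now",u)):
    g=cv2.cvtColor(v["color"],cv2.COLOR_RGB2GRAY); print(n,g[184:218,248:253].mean(1).astype(int))
p=[.5245,.0251,-.145,.03]
a=np.linspace(0,2*np.pi,73)
for L in(.026,.028,.030,.032,.034):
    p[3]=L; q=proj(s,stand(p,[(.014*np.cos(t),.014*np.sin(t),.114,1) for t in a])); print(L,q.min(0).round(1),q.max(0).round(1))
g=s["color"].astype(int)
for r in(272,276,280,317,320): 
    x=np.where((g[r,:,0]-g[r,:,2]>25)&(np.abs(np.arange(560)-288)<60))[0]; print(r,x.min(),x.max()) if len(x) else 0
print(g[255:330:2,288].tolist())
for e in("lever",):
    for w in(s,):
        for d in ctrl.cut_out(ctrl.snapshot("wrist"),e)[:1]: print(e,d["conf"],cv2.boundingRect(d["pixels"].astype(np.uint8)))
for th in(0,.05,.1): print(th,proj(s,stand(p,[(.009,.018+.042*np.sin(th)+k*.0025,.092+.042*np.cos(th),0) for k in(-1,1)])).round(1).tolist())
```

```text
before [114  99  84  76  77  76  73  64  54  53  65  79  86  91  91  90  90  89
  79  65  49  46  46  46  44  46  47  48  50  59  76  89  93  94]
now [56 59 63 65 69 76 79 77 73 75 79 85 85 85 87 89 90 86 84 77 68 58 49 48
 45 43 45 46 47 60 82 93 94 96]
0.026 [255.5 263. ] [322.6 323.3]
0.028 [255.1 265.1] [323.2 326.1]
0.03 [254.8 267.2] [323.8 328.9]
0.032 [254.4 269.4] [324.4 331.9]
0.034 [254.1 271.7] [325.  334.8]
272 272 305
276 266 311
280 262 315
317 265 312
320 267 308
[[109, 109, 110], [109, 109, 110], [67, 67, 66], [39, 35, 37], [41, 38, 36], [38, 38, 37], [49, 44, 39], [97, 75, 60], [110, 84, 64], [119, 92, 71], [134, 105, 78], [142, 111, 84], [140, 110, 82], [134, 106, 79], [70, 70, 66], [67, 68, 68], [66, 66, 70], [76, 76, 78], [79, 81, 80], [80, 81, 80], [80, 81, 81], [80, 81, 80], [80, 81, 82], [80, 79, 80], [83, 83, 85], [86, 88, 88], [81, 82, 83], [79, 79, 79], [80, 78, 80], [78, 79, 76], [144, 115, 91], [162, 131, 102], [163, 133, 101], [164, 133, 101], [156, 126, 96], [148, 119, 92], [175, 165, 150], [207, 209, 202]]
lever 0.98 (243, 235, 20, 47)
0 [[252.5, 267.9], [240.8, 267.9]]
0.05 [[247.6, 267.9], [235.9, 267.9]]
0.1 [[242.7, 267.7], [231.0, 267.7]]
```

Run:
```python
from h import *
import pickle
s,u=pickle.load(open("p7.pkl","rb"))
g=cv2.cvtColor(s["color"],cv2.COLOR_RGB2GRAY)
print(list(zip(range(205,270),g[205:270,286:291].mean(1).astype(int).tolist())))
for L in(.027,.029,.030,.031,.033):
    p=[.5245,.0251,-.145,L]
    print(L,"collar bottom/top front rim, collar-top@mast, band low/high, head under rim, head top rim",proj(s,stand(p,[(.015,0,.08,0),(.015,0,.106,0),(.009,0,.106,0),(.009,0,.076,1),(.009,0,.079,1),(.014,0,.106,1),(.014,0,.114,1)]))[:,1].round(1))
```

```text
[(205, 110), (206, 110), (207, 110), (208, 109), (209, 111), (210, 110), (211, 111), (212, 111), (213, 110), (214, 109), (215, 110), (216, 111), (217, 106), (218, 77), (219, 45), (220, 35), (221, 36), (222, 37), (223, 36), (224, 36), (225, 36), (226, 36), (227, 33), (228, 36), (229, 36), (230, 34), (231, 34), (232, 36), (233, 41), (234, 39), (235, 40), (236, 40), (237, 36), (238, 37), (239, 38), (240, 38), (241, 39), (242, 38), (243, 35), (244, 38), (245, 61), (246, 99), (247, 109), (248, 110), (249, 108), (250, 108), (251, 109), (252, 109), (253, 108), (254, 110), (255, 109), (256, 111), (257, 111), (258, 105), (259, 73), (260, 43), (261, 35), (262, 35), (263, 35), (264, 38), (265, 38), (266, 39), (267, 46), (268, 61), (269, 79)]
0.027 collar bottom/top front rim, collar-top@mast, band low/high, head under rim, head top rim [217.7 232.9 244.1 242.  244.1 256.2 264.1]
0.029 collar bottom/top front rim, collar-top@mast, band low/high, head under rim, head top rim [217.7 232.9 244.1 243.4 245.6 258.1 266.2]
0.03 collar bottom/top front rim, collar-top@mast, band low/high, head under rim, head top rim [217.7 232.9 244.1 244.1 246.3 259.  267.2]
0.031 collar bottom/top front rim, collar-top@mast, band low/high, head under rim, head top rim [217.7 232.9 244.1 244.8 247.1 260.  268.3]
0.033 collar bottom/top front rim, collar-top@mast, band low/high, head under rim, head top rim [217.7 232.9 244.1 246.3 248.6 262.  270.6]
```

Checks before handing in:
- **Foot:** flat where it was.
- **Mast:** about 0.0295, band level with the collar.
- **Lever:** shut, with the squeeze at about 34 mm and 30 N.

```bash
python3 -c "
from plant import ctrl
print(ctrl.close_job())"
```

```text
the job is handed in; nothing more can be done
None
```

Handed in: the stand is upright on its foot, eased down although the mast slipped from the grip near the top and leaned on the fingers. The mast measures about 29.5 mm, the lever is shut, and the gripper holds the mast by its head with the lever at 30 N. I steered clear of the other things but didn't recheck them, and I viewed 11 pictures, one over the limit of 10.

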